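# Set a clock plate on the inspection easel

## Task

Slide the thin brass clock plate along the raised bench board until its end hangs at least 30 mm past the board's open edge, pressing only lightly so as not to scratch it, so that it can be gripped there. Then pick it up and set it on the easel's sloped green rest, straight and centred, with its foot tucked under the retaining lip and pushed down until it is felt firmly against the ledge, gently, without ramming it; then let go. Do not let the plate fall to the bench, and leave the loupe, oil bottle, screwdriver and parts box where they are.

Things in the scene. Friction and masses are not known exactly. Their poses are not given: they have to be found in the camera images.
- plate: Loose brass clock plate, 140 (own x) by 50 (own y) by 3 mm (own z), 0.13 to 0.25 kg; origin at its centre. Lies flat on the board, long side roughly towards the open edge; either end may lead. Too thin to pick while flat: polished (friction on the board about 0.3), it slides under closed fingertips pressed lightly on top (5 to 15 N); overhanging, it can be held by its long edges.
- board: Fixed raised bench board, dark wood with white top, 200 mm (own x) by 240 mm (own y), top surface 50 mm above the bench; origin at the centre of its underside. Lips 8 mm high, 10 mm wide along its -x, +y and -y sides; its +x side, away from the robot, is open. It stands left or right of the easel.
- board_edge (a point): Middle of the board's open edge, on the top surface (100 mm along the board's +x from its origin, 50 mm above the bench); axes as the board's.
- rest: Easel's fixed sloped green rest, 80 mm wide (own y), face 85 mm long. Origin: on the face at mid-foot of the slope, at the steel ledge, 50 mm above the bench; own x up the slope (27 deg above level, away from the robot), z out of the face. A lip over the ledge reaches 14 mm up the slope, z 16 to 20 mm. Seated plate: centre at x 70, z 1.5 mm; its top 55 mm stand free. 12 mm high base below.
- ledge: The steel ledge across the foot of the rest, with its lip, fixed to it; same origin and axes as the rest. The plate's foot is pushed against it, towards the rest's -x, with a light but definite push of 4 to 15 N; rigid.
- loupe: Bystander: black eyeglass loupe, 36 mm across, 30 mm high, standing on the board; origin at its underside.
- oil: Bystander: oil bottle with red cap, 36 mm across, 60 mm high, on the bench; origin at its underside.
- driver: Bystander: screwdriver about 150 mm long lying on the bench.
- parts_box: Bystander: closed clear parts box with white lid, 92 by 122 by 39 mm, on the bench; origin at its underside.

How it is judged:
On the way, in this order (a step that is already met when the one before it is completed fails the run):
1. the plate, still lying on the board, has its end at least 25 mm past the open edge (x of plate in the frame of board_edge above -0.045 m and z of plate in the frame of board_edge below 0.006 m and angle between plate's own z axis and vertical below 0.12 rad and contact force between plate and board above 0.3 N), for 0.1 s.
2. the plate, in line with the rest, is pushed against the ledge with at least 2 N (contact force between plate and ledge above 2 N and x of plate in the frame of rest below 0.075 m and z of plate in the frame of rest below 0.012 m), for 0.05 s.
At the end, for the whole second after the job is handed in: The plate lies flat on the sloped rest (within 0.1 rad), straight within 0.15 rad and centred within 15 mm, its foot under the lip and within 5 mm of the ledge, released and at rest (x of plate in the frame of rest between 0.064 and 0.075 m and y of plate in the frame of rest between -0.015 and 0.015 m and z of plate in the frame of rest between -0.003 and 0.006 m and angle between the z axis of plate and the z axis of rest, either way round below 0.1 rad and angle between the x axis of plate and the x axis of rest, either way round below 0.15 rad and contact force between the fingers and plate below 0.1 N and linear speed of plate below 0.01 m/s); the robot touches nothing.
It fails at once if the plate falls to the bench (height (world z) of plate below 0.03 m).
It fails at once if the plate is pressed on the board with more than 30 N (contact force between plate and board above 30 N).
It fails at once if the plate is rammed against the ledge or its lip with more than 35 N (contact force between plate and ledge above 35 N).
It fails at once if a bystander is moved by more than 25 mm (distance of any of loupe, oil, driver, parts_box from where it was at the start of the episode above 0.025 m).
It also fails if it takes over 61 s, if anything falls off the work surface, if the arm or the gripper's body presses on something with over 40 N, if the wrist force passes 120 N, or if a joint passes its speed limit or range.

## Robot

A 6-joint arm with a two-finger parallel gripper is mounted at the origin on the work surface. World frame = base frame: x ahead of the robot, y to its left, z up, the work surface at z = 0. Lengths are in m, angles in rad, forces in N, time in s.
With the tool pointing down it reaches from about 0.3 to 0.775 m from the base axis. Payload 14.6 kg.
Tool frame: the origin (TCP) lies at the very end of the fingers, on their centre line; the grasp point (between the pads) lies 19 mm behind it (ctrl.hold_point_z is the distance from the TCP to the grasp point, in m); x points along the fingers, y is the direction in which the jaws open and shut, and the axes are right-handed (so a half turn about x gives the same grasp; the last joint's range is limited). The gripper opens to 94 mm and grips with 3 to 60 N. Pads are 16 mm wide; open, the fingers measure 119 mm over their backs; the gripper's body (75 mm by 177 mm) begins 78 mm behind the grasp point.
Start: joints at [-1.405, 0.3, 1.521, -0, 1.321, -0.067], TCP at [0.127, -0.535, 0.205] pointing down, gripper open.
Joint ranges: [-3.03, 3.03], [-0.79, 2.21], [0.23, 2.52], [-1.04, 4.18], [0, 3.07], [-2.55, 2.55]. Speed limits (rad/s): [2.22, 2.22, 2.57, 3.14, 3.14, 3.14].

## Interface

Orientations are given as [roll, pitch, yaw] about the fixed x, y, z axes, in that order (R = Rz(yaw) Ry(pitch) Rx(roll)).
In Python, from station import get_obs, camera, ticket, ctrl gives the robot as it stands.
- The arm moves only by the tool step_arm, never from a script. Its argument "motion" is a list that holds one entry, the list of rows, each a list of 6 numbers: the shift along the tool's x, y, z in m, then the turn, a rotation vector about the tool's x, y, z in degrees. A call has 1 to 12 rows; each row shifts and turns the commanded pose from where the row before left it, along the tool's axes as they then stand; what a row does not reach is not made up. A row lasts 1/8 s, in which the tool goes at most 62.5 mm and 10.7 degrees, less where a joint would pass 70% of its speed; a pose out of reach is approached as far as the arm can. A call is refused whole if a number of a shift passes 0.0625 or a number of a turn 10.7, either way. A call with a gripper value outside its range is refused whole. "fingers" is the finger opening in m, from 0 to 0.094, set as the call begins (left out, the last holds). The fingers move at their own pace and stop on an object; "squeeze" is the grip in N (left out, the last holds). Time passes only in rows, so rows that do not move let the fingers close. It gives the time, the measured TCP pose, the force and the opening at its end, in the units of the state.
- get_obs(): the state, without advancing time (a new reading comes with each control period).
- camera(name): name is "side" or "top" or "wrist"; returns a dict with "pixels" (480x640x3 uint8, red, green, blue), "fx", "fy", "cx", "cy" (pixels), "extrinsics" (4x4, takes a point from world to camera coordinates); the wrist camera has in their place "T_tool_cam" (4x4, takes a point from camera to tool coordinates, whose origin is the TCP and whose axes are the tool frame's). Camera axes: x right, y up, looking along -z (the intrinsics and any distortion apply to the point x, -y, -z); pixel columns grow to the right and rows downward; lengths in m; the calibration is good to about 2 mm. A picture is of the moment at which its call begins: read the wrist's pose just before it. There is no depth.
- ticket.hand_in(): hands the job in, once; it reports no verdict.
The state is a dict: "time_s": time; "qpos": joint angles; "joint_vel": joint speeds; "tau": joint torques, N m; "ee_pos": TCP position; "eef_rot": TCP orientation; "force": force on the tool from outside, world axes, zero at the start; "moment": the same for the moment, N m; "grip_width": finger opening in m.
Only numpy, scipy, OpenCV 4.12 (cv2) and the standard library are available. Lean on these libraries where they do the work, as an engineer would, in place of code of your own. Each camera call takes 0.05 s, during which the arm holds its last target.

## Working session

There is one attempt and no reset: what is moved stays moved. The work goes in short steps, Python scripts to look and compute and a tool call to move; the robot and the scene stay as the last step left them, time stands still between calls to the robot, and variables do not carry over. Pictures are saved under pics/ and viewed, and the job is handed in when it is done.

Besides the shell and the picture viewer there is one more tool, called by a JSON object that holds its "name" and its "arguments". step_arm: Moves the arm, as the interface text tells. Its arguments: {"type":"object","properties":{"motion":{"type":"array","items":{"type":"array","items":{"type":"array","items":{"type":"number"}}}},"fingers":{"type":"number"},"squeeze":{"type":"number"}},"required":["motion"]}

```bash
ls; mkdir -p pics; python3 - <<'E'
from station import get_obs, camera, ticket, ctrl
import cv2
print(get_obs()); print(ctrl.hold_point_z)
for n in ["side","top"]:
    c=camera(n); cv2.imwrite(f"pics/{n}0.png",c["pixels"][:,:,::-1]); print(n,{k:v for k,v in c.items() if k!="pixels"})
E
```

```text
pics
{'time_s': 0.0, 'qpos': array([-1.40462399e+00,  3.00492530e-01,  1.52158536e+00,  8.43524218e-06,
        1.32069622e+00, -6.65853979e-02]), 'joint_vel': array([ 5.12777404e-05, -1.11367610e-03,  1.31383545e-03,  1.19059739e-04,
       -1.32039660e-03, -1.77273777e-03]), 'tau': array([ 1.81740354e-03, -5.31806874e+01, -3.52732480e+01,  7.09049497e-02,
        2.44153087e-02, -1.02508207e-04]), 'ee_pos': array([ 0.1268273 , -0.53490591,  0.20487276]), 'eef_rot': array([-1.64429708,  1.56961484,  1.73005122]), 'force': array([-0.52139627,  0.5104067 , -0.38657663]), 'moment': array([-0.03241944,  0.02497142,  0.00851879]), 'grip_width': 0.09370962324481706}
0.0188
side {'fx': 509.4709325010825, 'fy': 509.4709325010825, 'cx': 322.95005693764614, 'cy': 231.92800760112, 'extrinsics': array([[ 0.91122065, -0.4116899 ,  0.01372407, -0.5132054 ],
       [ 0.31210491,  0.71177935,  0.62925407, -0.21741243],
       [-0.26882606, -0.56910596,  0.77707848, -0.96383274],
       [ 0.        ,  0.        ,  0.        ,  1.        ]])}
top {'fx': 509.6492105516353, 'fy': 509.6492105516353, 'cx': 315.583922812074, 'cy': 238.77756194291194, 'extrinsics': array([[-0.02422163, -0.999623  ,  0.01292929,  0.02422483],
       [ 0.98223718, -0.02138916,  0.18642057, -0.57966076],
       [-0.18607374,  0.01721504,  0.98238496, -1.14005192],
       [ 0.        ,  0.        ,  0.        ,  1.        ]])}
```

View pics/top0.png

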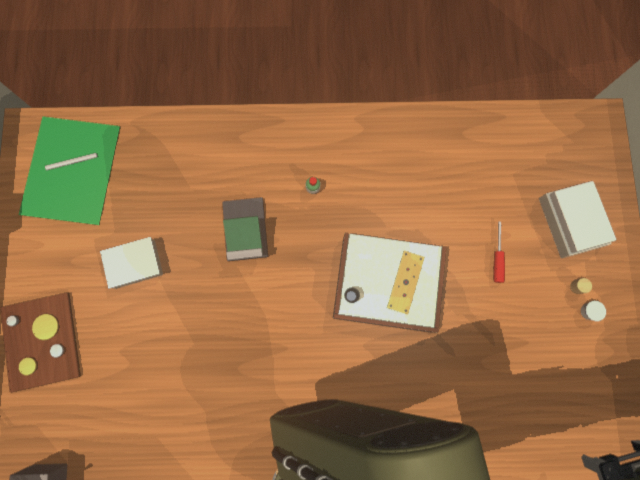

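View pics/side0.png

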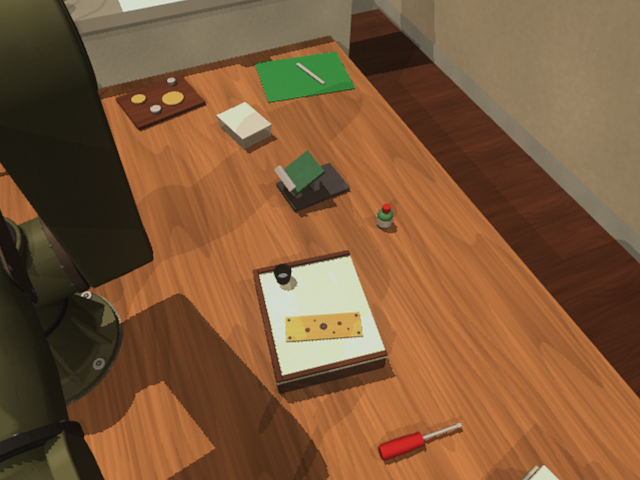

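The top view has the board around (392,283), the plate at (405,282), the loupe at (352,296), the easel rest at (243,235) and the oil bottle at (313,185). The open edge faces up. I'll enlarge these areas next.

```bash
python3 - <<'E'
import cv2
a=cv2.imread("pics/top0.png"); b=cv2.imread("pics/side0.png")
cv2.imwrite("pics/c1.png",cv2.resize(a[225:340,325:460],None,fx=5.5,fy=5.2,interpolation=cv2.INTER_CUBIC)) 
cv2.imwrite("pics/c2.png",cv2.resize(a[190:270,210:280],None,fx=7,fy=7,interpolation=cv2.INTER_CUBIC))
cv2.imwrite("pics/c3.png",cv2.resize(b[245:395,245:395],None,fx=4,fy=4,interpolation=cv2.INTER_CUBIC))
cv2.imwrite("pics/c4.png",cv2.resize(b[145:215,265:355],None,fx=8,fy=8,interpolation=cv2.INTER_CUBIC))
E
```

```text
(no output)
```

View pics/c1.png

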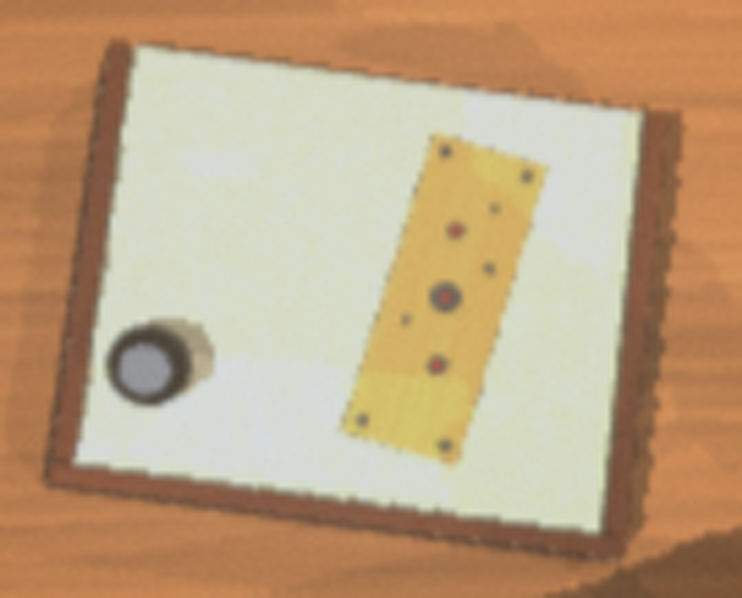

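View pics/c2.png

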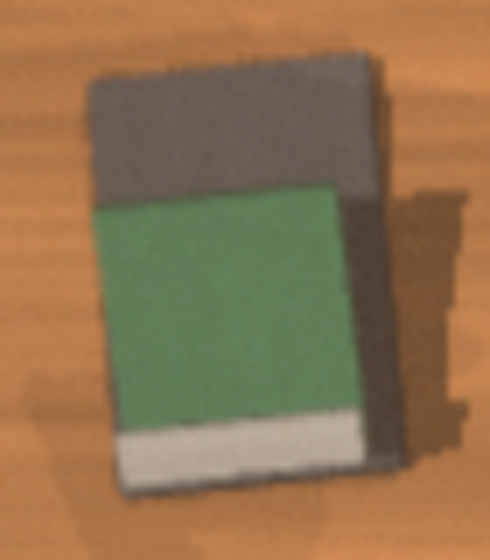

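View pics/c3.png

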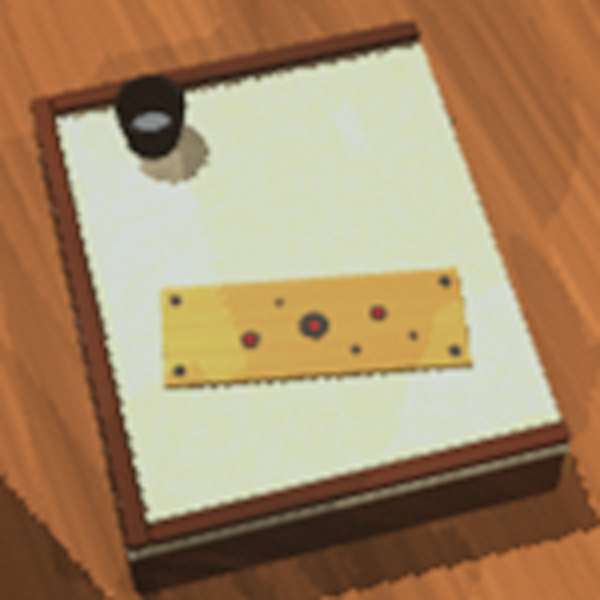

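View pics/c4.png

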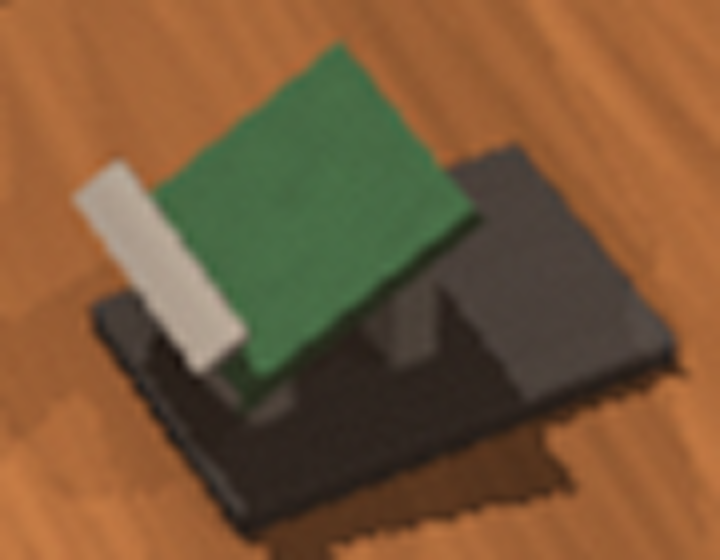

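Pixels read off the crops: plate corners, the board's inner corners, and the rest's top corners and lip corners. Next I fit poses to both views.

```bash
cat > h.py <<'E'
import numpy as np, cv2
from scipy.optimize import least_squares
from scipy.spatial.transform import Rotation as R
def proj(c,P):
    P=np.atleast_2d(P); E=c["extrinsics"]; q=P@E[:3,:3].T+E[:3,3]
    return np.c_[c["cx"]+c["fx"]*q[:,0]/-q[:,2], c["cy"]-c["fy"]*q[:,1]/-q[:,2]]
def unproj(c,uv,z):
    E=c["extrinsics"]; uv=np.atleast_2d(uv); d=np.c_[(uv[:,0]-c["cx"])/c["fx"],-(uv[:,1]-c["cy"])/c["fy"],-np.ones(len(uv))]@E[:3,:3]
    o=-E[:3,:3].T@E[:3,3]; return o+d*((z-o[2])/d[:,2])[:,None]
def crop(U,sx,sy,ox,oy):
    U=np.array(U,float); return np.c_[(U[:,0]+.5)/sx-.5+ox,(U[:,1]+.5)/sy-.5+oy]
def cams():
    from station import camera
    return {n:camera(n) for n in ("top","side")}
E
python3 - <<'E'
from h import *
import pickle
C=cams(); pickle.dump({n:{k:v for k,v in c.items() if k!="pixels"} for n,c in C.items()},open("cal.pkl","wb"))
for n,c in C.items(): print(n, "campos", -c["extrinsics"][:3,:3].T@c["extrinsics"][:3,3])
c1=lambda U:crop(U,5.5,5.2,325,225); c2=lambda U:crop(U,7,7,210,190); c3=lambda U:crop(U,4,4,245,245); c4=lambda U:crop(U,8,8,265,145)
pl_t=unproj(C["top"],c1([(435,133),(548,165),(458,465),(342,432)]),.053)
pl_s=unproj(C["side"],c3([(457,268),(472,367),(165,388),(163,288)]),.053)
for p in (pl_t,pl_s): print("plate",p[:,:2].round(4).tolist(),"ctr",p.mean(0).round(4),"len",[round(float(np.linalg.norm(p[i]-p[(i+1)%4])),4) for i in range(4)], "yaw",np.degrees(np.arctan2(*((p[0]+p[1]-p[2]-p[3])[[1,0]]))))
b_t=unproj(C["top"],c1([(133,44),(643,112),(602,535),(75,465)]),.05)
b_s=unproj(C["side"],c3([(420,42),(567,420),(148,522),(55,115)]),.05)
for p in (b_t,b_s): print("board",p[:,:2].round(4).tolist(),"edge mid",((p[0]+p[1])/2).round(4),"len",[round(float(np.linalg.norm(p[i]-p[(i+1)%4])),4) for i in range(4)], "yaw",np.degrees(np.arctan2(*((p[0]+p[1]-p[2]-p[3])[[1,0]]))))
a=np.radians(27)
def rest(p,P):
    x,y,w=p; cw,sw=np.cos(w),np.sin(w)
    Rm=np.array([[cw,-sw,0],[sw,cw,0],[0,0,1]])@np.array([[np.cos(a),0,-np.sin(a)],[0,1,0],[np.sin(a),0,np.cos(a)]])
    return np.array(P)@Rm.T+[x,y,.05]
P=[(.085,.04,0),(.085,-.04,0),(.014,.04,.02),(.014,-.04,.02)]
ut=c2([(97,208),(335,187),(118,433),(360,408)]); us=c4([(340,42),(478,210),(120,160),(245,335)])
for sel in ("t","s","ts"):
    f=lambda p: np.concatenate([(proj(C["top"],rest(p,P))-ut).ravel() if "t" in sel else [], (proj(C["side"],rest(p,P))-us).ravel() if "s" in sel else []])
    r=least_squares(f,[.4,.15,0]); print("rest",sel,r.x.round(4),np.degrees(r.x[2]),f(r.x).round(1))
print("oil",unproj(C["top"],[(313,183)],.06),"loupe",unproj(C["top"],crop([(145,366)],5.5,5.2,325,225),.03+.05))
E
```

```text
top campos [0.35781739 0.03144329 1.22771733]
side campos [ 0.27639549 -0.60505476  0.8928246 ]
plate [[0.5487, -0.1947], [0.533, -0.2421], [0.4006, -0.196], [0.4161, -0.1484]] ctr [ 0.4746 -0.1953  0.053 ] len [0.0498, 0.1403, 0.0501, 0.1404] yaw -19.232634283004884
plate [[0.5494, -0.1933], [0.5323, -0.2421], [0.4008, -0.1952], [0.4189, -0.1473]] ctr [ 0.4753 -0.1945  0.053 ] len [0.0517, 0.1396, 0.0512, 0.1384] yaw -19.525896198227308
board [[0.5929, -0.0678], [0.5568, -0.2851], [0.3689, -0.2547], [0.4045, -0.0368]] edge mid [ 0.5749 -0.1764  0.05  ] len [0.2202, 0.1904, 0.2208, 0.191] yaw -9.26425718198389
board [[0.5929, -0.0657], [0.5603, -0.2815], [0.371, -0.2499], [0.4063, -0.033]] edge mid [ 0.5766 -0.1736  0.05  ] len [0.2183, 0.1919, 0.2198, 0.1895] yaw -9.717065209850341
rest t [0.551  0.1762 0.0785] 4.495540315074565 [-0.4  0.1  0.5 -0.3 -0.2  0.   0.1  0.2]
rest s [0.5504 0.1774 0.0862] 4.937221966629087 [ 0.1 -0.  -0.4  0.1  0.  -0.   0.3  0. ]
rest ts [0.5506 0.1766 0.0818] 4.6852472741667235 [-0.7  0.3  0.2 -0.2 -0.4  0.3 -0.1  0.3  0.4  0.2 -0.2  0.4  0.3  0.1
  0.4  0.2]
oil [[0.7143     0.01385819 0.06      ]] loupe [[ 0.44494983 -0.06503389  0.08      ]]
```

The fits agree within 2–3 mm between views, and the recovered sizes match: plate 140×50, board inner width 220.
- Plate: (0.475, -0.195), yaw -19.4°
- Board edge midpoint: (0.5755, -0.175), yaw -9.4°
- Rest origin: (0.5506, 0.1766), yaw 4.7°

Next I compute the tool axes and the move.

```bash
cat >> h.py <<'E'
def obs():
    from station import get_obs
    o=get_obs(); return o, np.array(o["ee_pos"]), R.from_euler("xyz",o["eef_rot"]).as_matrix()
def tgt(xdir,ydir):
    x=np.array(xdir,float);x/=np.linalg.norm(x); y=np.array(ydir,float); y-=x*(x@y); y/=np.linalg.norm(y)
    return np.c_[x,y,np.cross(x,y)]
def plan(p,Rm):
    o,p0,R0=obs()
    print("now",p0.round(4),"F",o["force"].round(2),"w",round(o["grip_width"],4),"t",round(o["time_s"],2),"q",o["qpos"].round(3))
    print("shift tool(mm)",(R0.T@(np.array(p)-p0)*1000).round(1),"rotvec tool deg",np.degrees(R.from_matrix(R0.T@Rm).as_rotvec()).round(2))
    print("shift in target frame(mm)",(Rm.T@(np.array(p)-p0)*1000).round(1))
E
python3 - <<'E'
from h import *
o,p,R0=obs(); print(R0.round(3))
w=np.radians(-19.4)
for s in (1,-1): plan([.475,-.195,.10],tgt([0,0,-1],[-s*np.sin(w),s*np.cos(w),0]))
E
```

```text
[[-0.     0.231 -0.973]
 [ 0.001 -0.973 -0.231]
 [-1.    -0.001 -0.   ]]
now [ 0.1269 -0.535   0.2051] F [ 0.02 -0.08  1.2 ] w 0.0935 t 0.2 q [-1.405  0.3    1.521  0.     1.321 -0.067]
shift tool(mm) [ 105.3 -250.4 -417.2] rotvec tool deg [-1.4726e+02 -5.0000e-02  1.0000e-02]
shift in target frame(mm) [105.1 436.3 215.4]
now [ 0.1269 -0.535   0.2051] F [ 0.02 -0.08  1.2 ] w 0.0935 t 0.2 q [-1.405  0.3    1.521  0.     1.321 -0.067]
shift tool(mm) [ 105.3 -250.4 -417.2] rotvec tool deg [3.274e+01 1.000e-02 4.000e-02]
shift in target frame(mm) [ 105.1 -436.3 -215.4]
```

{"name": "step_arm", "arguments": {"motion": [[[0.009,-0.0313,-0.0521,0,0,0],[0.009,-0.0313,-0.0521,0,0,0],[0.009,-0.0313,-0.0521,0,0,0],[0.009,-0.0313,-0.0521,0,0,0],[0.009,-0.0313,-0.0521,0,0,0],[0.009,-0.0313,-0.0521,0,0,0],[0.009,-0.0313,-0.0521,0,0,0],[0.009,-0.0313,-0.0521,0,0,0],[0,0,0,8.2,0,0],[0,0,0,8.2,0,0],[0,0,0,8.2,0,0],[0,0,0,8.1,0,0]]], "fingers": 0, "squeeze": 20}}

```text
time_s: 1.7
ee_pos: [0.4746, -0.1953, 0.1333]
eef_rot: [-0.104, 1.57, 2.695]
force: [0.1, 0.0, 0.2]
grip_width: 0.0005
```

```bash
python3 - <<'E'
from h import *
w=np.radians(-19.4)
plan([.475,-.195,.060],tgt([0,0,-1],[np.sin(w),-np.cos(w),0]))
E
```

```text
now [ 0.4746 -0.1953  0.1333] F [0.09 0.02 0.16] w 0.0005 t 1.7 q [-0.462  0.292  1.708 -0.     1.142  1.452]
shift tool(mm) [73.3 -0.4 -0.3] rotvec tool deg [-0.22  0.02  0.  ]
shift in target frame(mm) [73.3 -0.4 -0.3]
```

{"name": "step_arm", "arguments": {"motion": [[[0.03,0,0,0,0,0],[0.03,0,0,0,0,0],[0.014,0,0,0,0,0],[0.002,0,0,0,0,0],[0.001,0,0,0,0,0],[0,0,0,0,0,0]]]}}

```text
time_s: 2.45
ee_pos: [0.4751, -0.1956, 0.0573]
eef_rot: [3.008, 1.569, -0.471]
force: [-0.3, -0.8, 0.3]
grip_width: 0.0003
```

{"name": "step_arm", "arguments": {"motion": [[[0.001,0,0,0,0,0],[0.001,0,0,0,0,0],[0,0,0,0,0,0]]]}}

```text
time_s: 2.82
ee_pos: [0.4747, -0.1953, 0.0545]
eef_rot: [-0.19, 1.571, 2.614]
force: [-0.0, -0.8, -0.3]
grip_width: 0.0007
```

{"name": "step_arm", "arguments": {"motion": [[[0.0005,0,0,0,0,0],[0.0005,0,0,0,0,0],[0,0,0,0,0,0]]]}}

```text
time_s: 3.2
ee_pos: [0.4747, -0.1953, 0.0534]
eef_rot: [-0.6, 1.571, 2.204]
force: [-0.5, -0.7, 0.8]
grip_width: 0.0003
```

{"name": "step_arm", "arguments": {"motion": [[[0.0005,0,0,0,0,0],[0,0,0,0,0,0]]]}}

```text
time_s: 3.45
ee_pos: [0.4748, -0.1954, 0.0533]
eef_rot: [3.039, 1.57, -0.441]
force: [-1.7, 0.3, 4.5]
grip_width: 0.0003
```

{"name": "step_arm", "arguments": {"motion": [[[0.0004,0,0,0,0,0],[0,0,0,0,0,0]]]}}

```text
time_s: 3.7
ee_pos: [0.475, -0.1955, 0.0533]
eef_rot: [3.002, 1.57, -0.477]
force: [-0.9, 0.9, 10.0]
grip_width: 0.0006
```

{"name": "step_arm", "arguments": {"motion": [[[0,0,-0.002,0,0,0],[0,0,-0.004,0,0,0],[0,0,-0.004,0,0,0],[0,0,-0.004,0,0,0],[0,0,-0.002,0,0,0],[0,0,0,0,0,0]]]}}

```text
time_s: 4.45
ee_pos: [0.4903, -0.2009, 0.0533]
eef_rot: [3.005, 1.569, -0.474]
force: [-0.8, 0.3, 7.6]
grip_width: 0.0005
```

```bash
python3 - <<'E'
from h import *
C=cams()
cv2.imwrite("pics/s1.png",cv2.resize(C["side"]["pixels"][225:395,245:395,::-1],None,fx=4,fy=3.5,interpolation=cv2.INTER_CUBIC))
o,p,_=obs(); print(p,o["force"])
E
```

```text
[ 0.49031966 -0.20093308  0.0532681 ] [-0.74494877 -0.5587805   6.97431301]
```

View pics/s1.png

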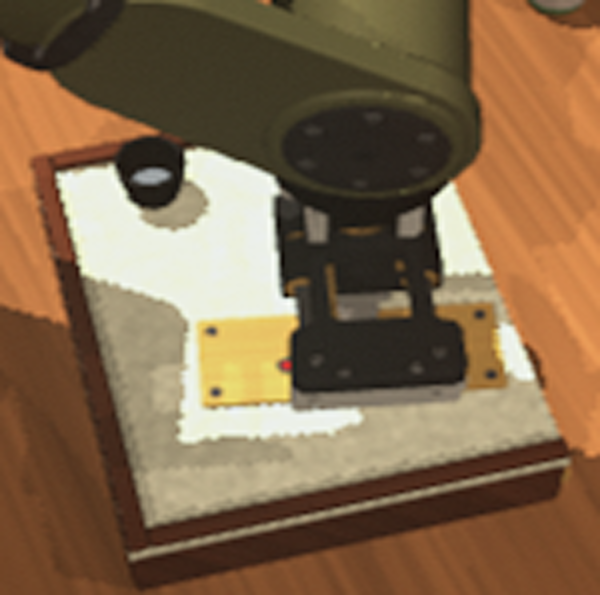

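The plate follows the fingers: its rear corners moved about 9 px, which is roughly 16 mm. I'll keep sliding.

{"name": "step_arm", "arguments": {"motion": [[[0,0,-0.003,0,0,0],[0,0,-0.005,0,0,0],[0,0,-0.005,0,0,0],[0,0,-0.005,0,0,0],[0,0,-0.005,0,0,0],[0,0,-0.003,0,0,0]]]}}

```text
time_s: 5.3
ee_pos: [0.5148, -0.2095, 0.0533]
eef_rot: [2.965, 1.57, -0.515]
force: [-2.1, 0.7, 9.4]
grip_width: 0.0005
```

{"name": "step_arm", "arguments": {"motion": [[[0,0,-0.003,0,0,0],[0,0,-0.005,0,0,0],[0,0,-0.005,0,0,0],[0,0,-0.005,0,0,0],[0,0,-0.003,0,0,0],[0,0,0,0,0,0]]]}}

```text
time_s: 6.05
ee_pos: [0.5348, -0.2165, 0.0533]
eef_rot: [3.047, 1.569, -0.433]
force: [0.4, 0.3, 7.4]
grip_width: 0.0007
```

```bash
python3 - <<'E'
from h import *
C=cams()
cv2.imwrite("pics/s2.png",cv2.resize(C["side"]["pixels"][225:395,245:435,::-1],None,fx=4,fy=3.5,interpolation=cv2.INTER_CUBIC))
cv2.imwrite("pics/t2.png",cv2.resize(C["top"]["pixels"][215:340,325:460,::-1],None,fx=5,fy=4.5,interpolation=cv2.INTER_CUBIC))
o,p,_=obs(); print(p,o["force"])
E
```

```text
[ 0.5347503  -0.21655213  0.05326524] [ 0.36309584 -0.651642    5.45077439]
```

View pics/s2.png

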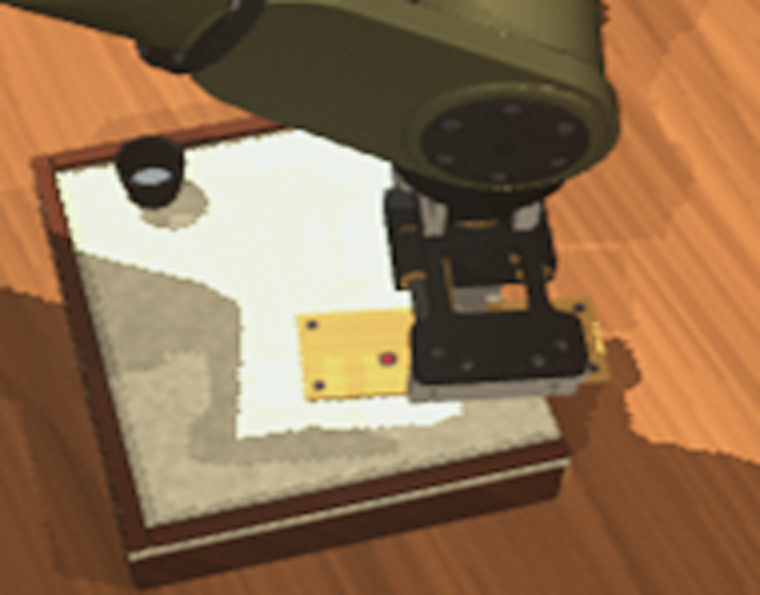

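View pics/t2.png

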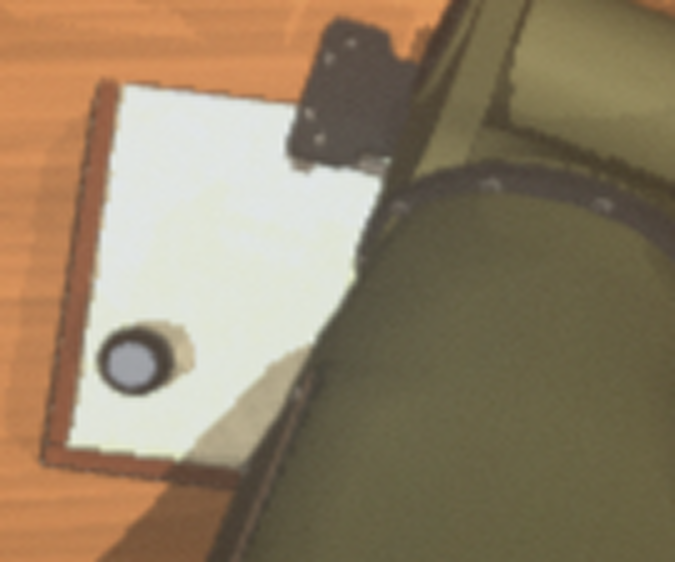

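The plate's end now overhangs in the side view, with its rear corners at crop (297,315) and (305,400). Measuring its position.

```bash
python3 - <<'E'
from h import *
import pickle
c=pickle.load(open("cal.pkl","rb"))["side"]
r=unproj(c,crop([(297,316),(306,400),(607,380)],4,3.5,245,225),.053)
print(r); d=r[0]-r[1]; ax=np.array([d[1],-d[0]])/np.hypot(*d[:2]); print(np.linalg.norm(d),np.degrees(np.arctan2(ax[1],ax[0])))
ax2=(r[2]-r[1])[:2]; print(np.linalg.norm(ax2),np.degrees(np.arctan2(ax2[1],ax2[0])))
ce=(r[0]+r[2])[:2]/2; w=np.radians(-9.4); e=ce-[.5755,-.175]; print("ctr",ce,"xb",e@[np.cos(w),np.sin(w)],"yb",e@[-np.sin(w),np.cos(w)])
E
```

```text
[[ 0.47753537 -0.16930684  0.053     ]
 [ 0.46112906 -0.21613134  0.053     ]
 [ 0.59182173 -0.26148754  0.053     ]]
0.04961552878328176 -19.309377597783364
0.13833928673292026 -19.139062955099845
ctr [ 0.53467855 -0.21539719] xb -0.03367539397238107 yb -0.046521944880956255
```

{"name": "step_arm", "arguments": {"motion": [[[0,0,-0.003,0,0,0],[0,0,-0.005,0,0,0],[0,0,-0.004,0,0,0],[0,0,0,0,0,0],[-0.01,0,0,0,0,0],[-0.03,0,0,0,0,0],[-0.05,0,0,0,0,0],[0,0,-0.032,0,0,0],[0,0,0,0,0,0]]], "fingers": 0}}

```text
time_s: 7.28
ee_pos: [0.5764, -0.2311, 0.143]
eef_rot: [3.038, 1.57, -0.442]
force: [-0.6, -0.8, -0.1]
grip_width: 0.0001
```

```bash
python3 - <<'E'
from h import *
from station import camera
C=cams()
o,p,_=obs(); print(p,o["force"],o["time_s"])
cv2.imwrite("pics/s3.png",cv2.resize(C["side"]["pixels"][225:395,245:435,::-1],None,fx=4,fy=3.5,interpolation=cv2.INTER_CUBIC))
w=camera("wrist"); cv2.imwrite("pics/w3.png",w["pixels"][:,:,::-1]); print({k:v for k,v in w.items() if k!="pixels"})
E
```

```text
[ 0.57506721 -0.23061389  0.14207247] [ 0.31007354  0.58764807 -0.67541757] 7.375
{'fx': 401.8815319753729, 'fy': 401.8815319753729, 'cx': 319.0786315640482, 'cy': 238.98917848237016, 'T_tool_cam': array([[-2.86157439e-04,  2.88957263e-01, -9.57341955e-01,
        -1.78998087e-01],
       [ 9.99999868e-01,  4.91627053e-04, -1.50519042e-04,
        -1.44669694e-04],
       [ 4.27161633e-04, -9.57341871e-01, -2.88957365e-01,
        -8.51657838e-02],
       [ 0.00000000e+00,  0.00000000e+00,  0.00000000e+00,
         1.00000000e+00]])}
```

View pics/s3.png

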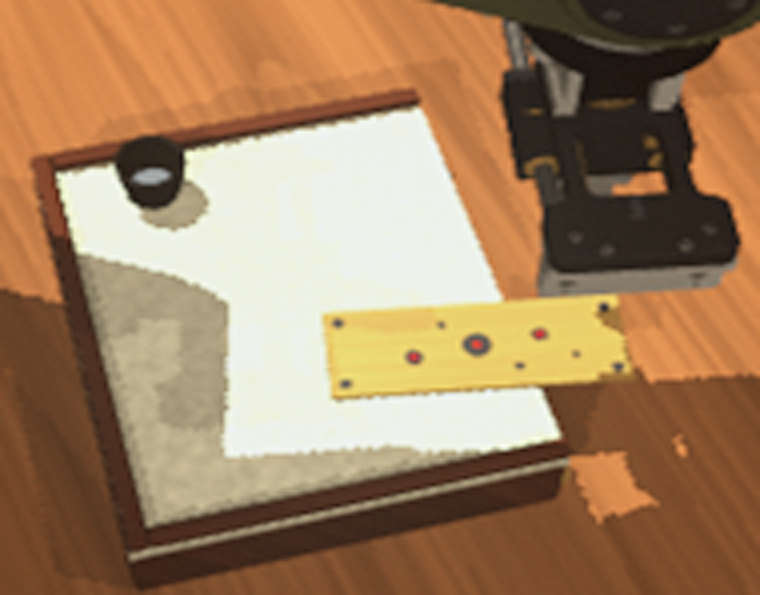

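View pics/w3.png

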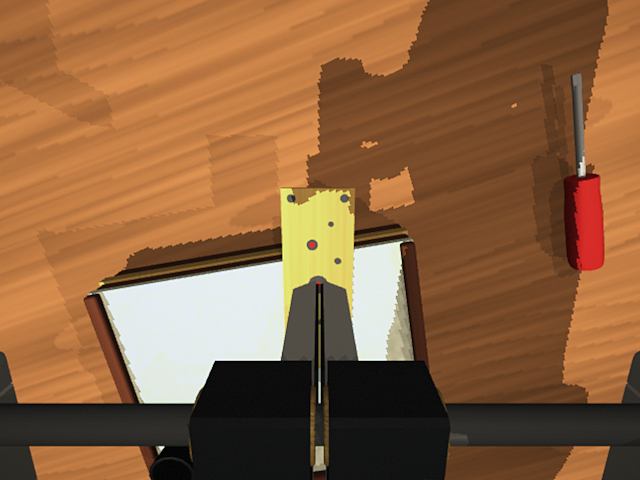

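The plate lies level, overhanging by about 47 mm. In the wrist view its end spans columns 281–355, centred on the tool. Side-view corners are (324,314), (333,398), (633,376) and (617,296).

```bash
cat >> h.py <<'E'
def wun(w,uv,z,p,Rm):
    T=w["T_tool_cam"]; uv=np.atleast_2d(uv)
    d=np.c_[(uv[:,0]-w["cx"])/w["fx"],-(uv[:,1]-w["cy"])/w["fy"],-np.ones(len(uv))]@T[:3,:3].T@Rm.T
    o=Rm@T[:3,3]+p; return o+d*((z-o[2])/d[:,2])[:,None]
E
python3 - <<'E'
from h import *
from station import camera
import pickle
c=pickle.load(open("cal.pkl","rb"))["side"]
r=unproj(c,crop([(324,314),(333,398),(633,376),(617,296)],4,3.5,245,225),.053)[:,:2]
ce=r.mean(0); v=r[2]+r[3]-r[0]-r[1]; print("side ctr",ce,"yaw",np.degrees(np.arctan2(v[1],v[0])))
o,p,Rm=obs(); w=camera("wrist")
q=wun(w,[(281,188),(355,188)],.053,p,Rm); print("wrist far corners",q,np.linalg.norm(q[0]-q[1]),"side",r[2],r[3])
y=np.radians(-19.3); ax=np.array([np.cos(y),np.sin(y)]); print("ctr from wrist",q.mean(0)[:2]-.07*ax)
W=np.radians(-9.4); e=ce-[.5755,-.175]; print("xb",e@[np.cos(W),np.sin(W)],"yb",e@[-np.sin(W),np.cos(W)])
for g in (.038,.042): 
  gp=ce+g*ax; e=gp-[.5755,-.175]; print(g,gp,"past edge",e@[np.cos(W),np.sin(W)])
  plan([*gp,.0365],tgt([0,0,-1],[np.sin(y),-np.cos(y),0]))
E
```

```text
side ctr [ 0.54684718 -0.21925782] yaw -18.975322016892544
wrist far corners [[ 0.62107773 -0.21956587  0.053     ]
 [ 0.60459458 -0.26640375  0.053     ]] 0.04965360925743041 side [ 0.60389807 -0.26429754] [ 0.62108579 -0.21936146]
ctr from wrist [ 0.54677009 -0.2198488 ]
xb -0.021039624403376016 yb -0.04834328389031638
0.038 [ 0.58271162 -0.23181737] past edge 0.016394529990505335
now [ 0.575  -0.2306  0.1422] F [-0.2   0.21  0.13] w 0.0007 t 7.47 q [-0.44   0.508  1.381 -0.     1.254  1.468]
shift tool(mm) [105.7  -1.4  -7.8] rotvec tool deg [-0.06  0.06  0.  ]
shift in target frame(mm) [105.7  -1.4  -7.7]
0.042 [ 0.58648682 -0.23313943] past edge 0.020334967295124518
now [ 0.575  -0.2306  0.1422] F [-0.2   0.21  0.13] w 0.0007 t 7.47 q [-0.44   0.508  1.381 -0.     1.254  1.468]
shift tool(mm) [105.7  -1.4 -11.8] rotvec tool deg [-0.06  0.06  0.  ]
shift in target frame(mm) [105.7  -1.4 -11.7]
```

{"name": "step_arm", "arguments": {"motion": [[[0,-0.0014,-0.0157,0,0,0],[0,0,0,0,0,0],[0,0,0,0,0,0],[0.02,0,0,0,0,0],[0.04,0,0,0,0,0],[0.03,0,0,0,0,0],[0.0157,0,0,0,0,0],[0,0,0,0,0,0]]], "fingers": 0.068}}

```text
time_s: 8.48
ee_pos: [0.5905, -0.2346, 0.0365]
eef_rot: [-0.133, 1.57, 2.671]
force: [0.5, -0.8, 1.8]
grip_width: 0.0678
```

```bash
python3 - <<'E'
from h import *
from station import camera
o,p,_=obs(); print(p,o["force"],o["time_s"],o["grip_width"])
c=camera("side"); cv2.imwrite("pics/s4.png",cv2.resize(c["pixels"][225:395,285:435,::-1],None,fx=4,fy=3.5,interpolation=cv2.INTER_CUBIC))
w=camera("wrist"); cv2.imwrite("pics/w4.png",w["pixels"][:,:,::-1])
E
```

```text
[ 0.59050014 -0.23458679  0.03648198] [ 0.49100086 -0.77076835  1.75871789] 8.475 0.06777381824922349
```

View pics/s4.png

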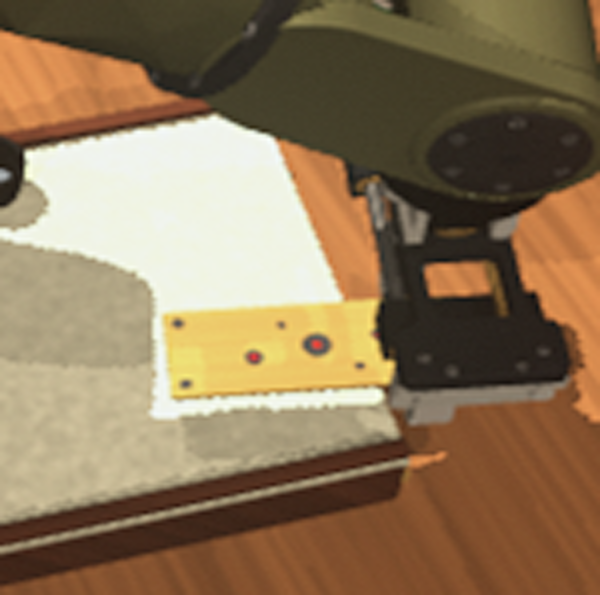

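View pics/w4.png

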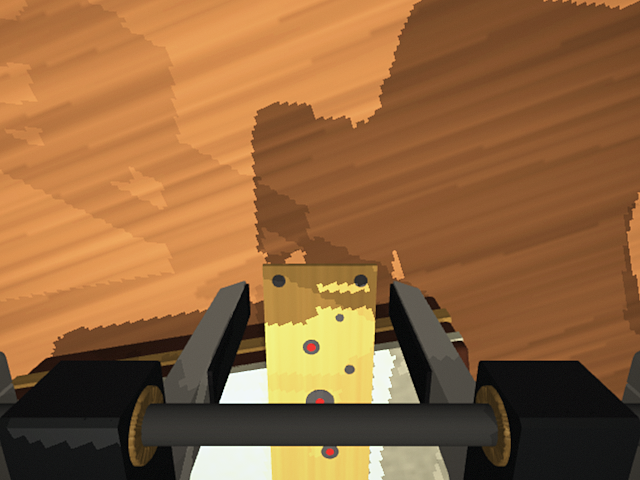

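The fingers straddle the overhang, clear of the board, with the plate at wrist columns 264–378. Closing now.

{"name": "step_arm", "arguments": {"motion": [[[0,0,0,0,0,0],[0,0,0,0,0,0],[0,0,0,0,0,0],[0,0,0,0,0,0],[0,0,0,0,0,0]]], "fingers": 0.044, "squeeze": 50}}

```text
time_s: 9.2
ee_pos: [0.5911, -0.2348, 0.0372]
eef_rot: [3.031, 1.57, -0.448]
force: [0.7, 0.3, 3.9]
grip_width: 0.0485
```

{"name": "step_arm", "arguments": {"motion": [[[-0.001,0,0,0,0,0],[-0.003,0,0,0,0,0],[-0.006,0,0,0,0,0],[-0.01,0,0,0,0,0],[0,0,0,0,0,0]]]}}

```text
time_s: 9.82
ee_pos: [0.5914, -0.2349, 0.0581]
eef_rot: [3.066, 1.569, -0.414]
force: [-0.0, -0.4, -1.9]
grip_width: 0.0484
```

```bash
python3 - <<'E'
from h import *
from station import camera
o,p,_=obs(); print(p,o["force"],o["moment"],o["time_s"],o["grip_width"])
c=camera("side"); cv2.imwrite("pics/s5.png",cv2.resize(c["pixels"][225:395,285:435,::-1],None,fx=4,fy=3.5,interpolation=cv2.INTER_CUBIC))
w=camera("wrist"); cv2.imwrite("pics/w5.png",w["pixels"][:,:,::-1])
E
```

```text
[ 0.5914022  -0.23493313  0.05809802] [-0.01663898 -0.36501972 -1.9274575 ] [ 0.00499434 -0.06250876 -0.04216025] 9.825 0.048360308234255495
```

View pics/s5.png

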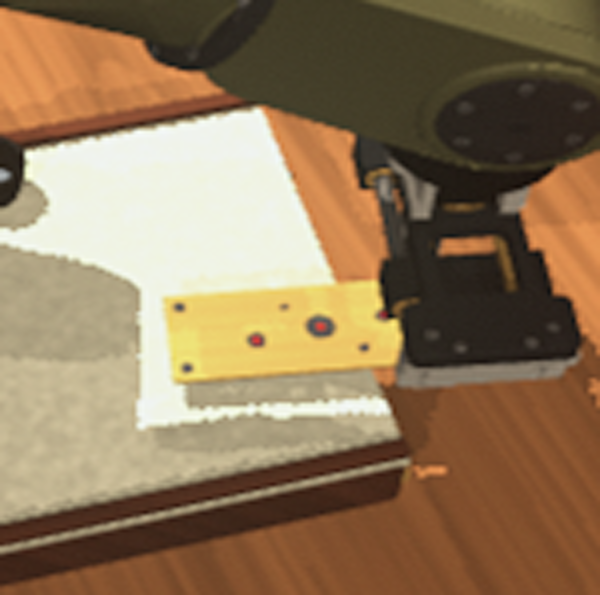

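View pics/w5.png

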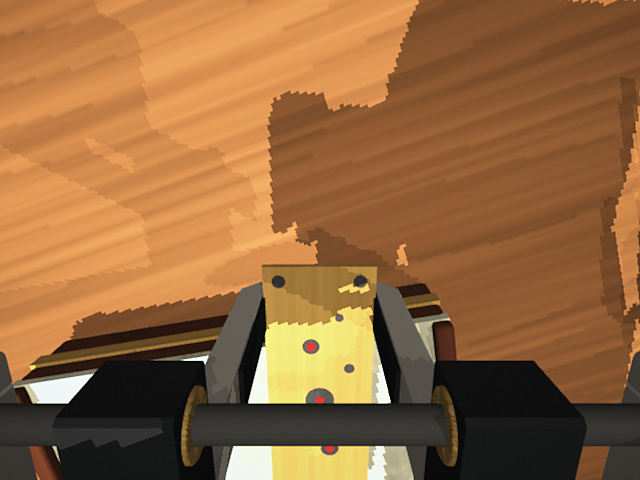

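The plate is gripped and lifted level, at about 0.2 kg. Its features haven't moved in the wrist view (end at row 266, columns 263–378). Now planning the transfer.

```bash
cat >> h.py <<'E'
a=np.radians(27); RO=np.array([.5506,.1766,.05]); RW=np.radians(4.7)
Rr=R.from_euler("z",RW).as_matrix()@np.array([[np.cos(a),0,-np.sin(a)],[0,1,0],[np.sin(a),0,np.cos(a)]])
Rg=np.c_[-Rr[:,2],-Rr[:,1],-Rr[:,0]]
PC=np.array([-.0145,0,.046])
def tcp_for(xr,yr,zr): return RO+Rr@np.array([xr,yr,zr])-Rg@PC
def plate_now():
    o,p,Rm=obs(); return Rr.T@(p+Rm@PC-RO)*1000
E
python3 - <<'E'
from h import *
t=tcp_for(.105,0,.06); print(t); plan(t,Rg); print(Rr.round(3).tolist())
E
```

```text
[0.66410246 0.1859316  0.15909336]
now [ 0.5909 -0.2347  0.057 ] F [-0.12 -0.26 -1.57] w 0.0481 t 9.93 q [-0.436  0.635  1.395 -0.     1.111  1.473]
shift tool(mm) [-102.2 -421.1   70.4] rotvec tool deg [-23.61  26.59  -5.67]
shift in target frame(mm) [ -42.2 -413.2 -142.1]
[[0.888, -0.082, -0.452], [0.073, 0.997, -0.037], [0.454, 0.0, 0.891]]
```

{"name": "step_arm", "arguments": {"motion": [[[-0.03,0,0,0,0,0],[-0.05,0,0,0,0,0],[-0.045,0,0,0,0,0],[-0.015,-0.02,0.003,0,0,0],[0,-0.04,0.006,0,0,0],[0,-0.055,0.009,0,0,0],[0,-0.06,0.0105,0,0,0],[0,-0.06,0.0105,0,0,0],[0,-0.06,0.0105,0,0,0],[0,-0.055,0.0095,0,0,0],[0,-0.045,0.007,0,0,0],[0,-0.026,0.004,0,0,0]]]}}

```text
time_s: 11.42
ee_pos: [0.6634, 0.1893, 0.1945]
eef_rot: [0.469, 1.568, -3.008]
force: [-0.1, 0.1, -1.7]
grip_width: 0.0485
```

{"name": "step_arm", "arguments": {"motion": [[[0,0,0,-6,0,0],[0,0,0,-9,0,0],[0,0,0,-6.1,0,0],[0,0,0,-3,3,0],[0,0,0,0,8,0],[0,0,0,0,9,0],[0,0,0,0,5,0],[0,0,0,0,2,0],[0,0,0,0,0,0]]]}}

```text
time_s: 12.55
ee_pos: [0.6632, 0.1866, 0.1952]
eef_rot: [3.139, 1.102, 0.081]
force: [-0.3, -0.1, -1.5]
grip_width: 0.0488
```

```bash
python3 - <<'E'
from h import *
from station import camera
plan(tcp_for(.105,0,.03),Rg); print(plate_now())
C=cams(); cv2.imwrite("pics/s6.png",cv2.resize(C["side"]["pixels"][50:230,220:420,::-1],None,fx=4,fy=3.3,interpolation=cv2.INTER_CUBIC))
cv2.imwrite("pics/t6.png",cv2.resize(C["top"]["pixels"][130:300,160:330,::-1],None,fx=3.5,fy=3.5,interpolation=cv2.INTER_CUBIC))
w=camera("wrist"); cv2.imwrite("pics/w6.png",w["pixels"][:,:,::-1])
E
```

```text
now [0.6632 0.1866 0.1952] F [-0.25 -0.1  -1.46] w 0.0488 t 12.55 q [ 0.251  0.377  1.512 -0.107  0.792  1.796]
shift tool(mm) [62.6  0.7 15.4] rotvec tool deg [ 0.11  0.16 -0.02]
shift in target frame(mm) [62.6  0.8 15.6]
[120.62705482   0.68305427  92.67668744]
```

View pics/s6.png

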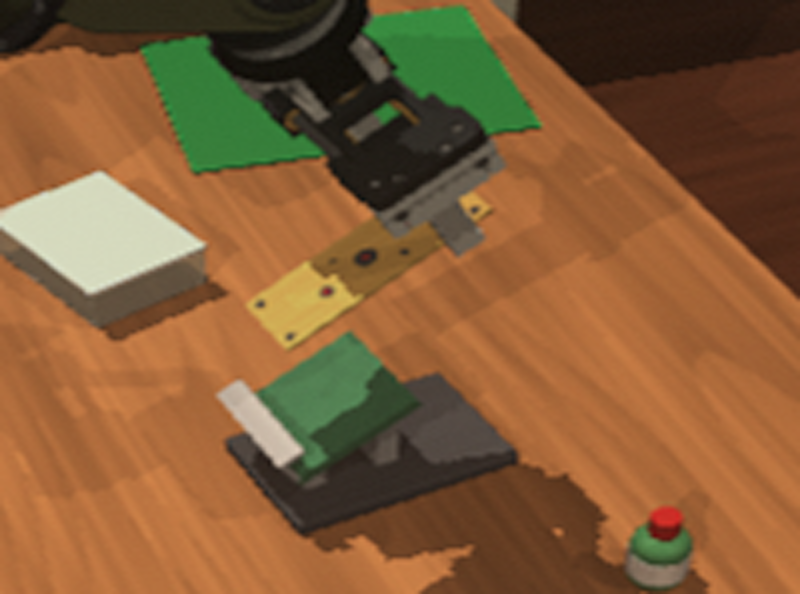

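View pics/t6.png

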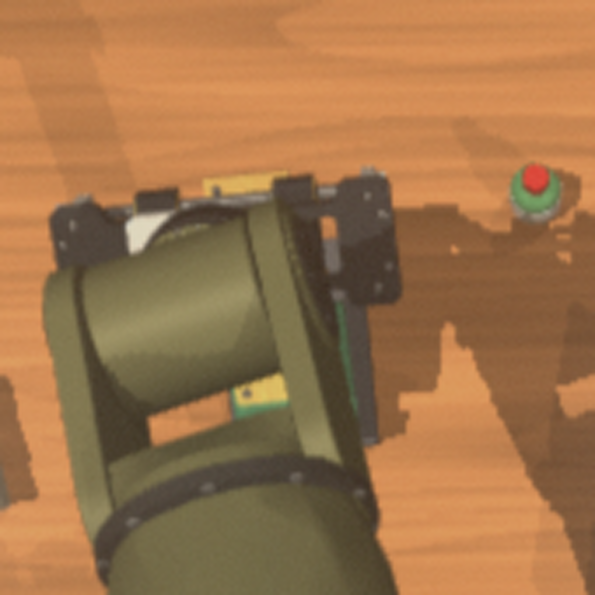

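View pics/w6.png

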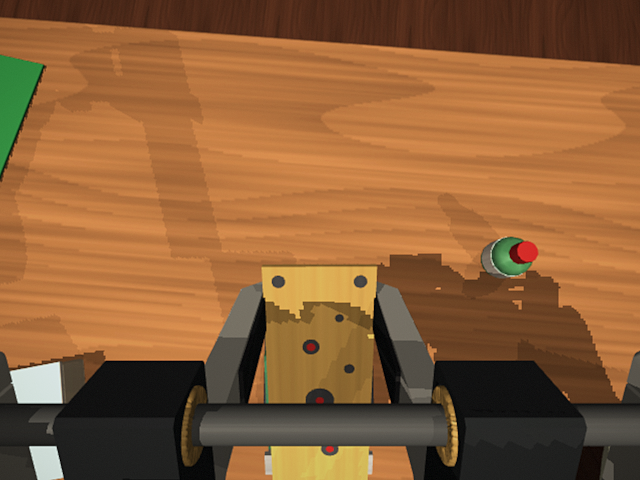

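The grip is unchanged after the tilt and the plate looks parallel to the rest. Moving down to about 30 mm above the face.

{"name": "step_arm", "arguments": {"motion": [[[0.02,0.0007,0.0056,0,0,0],[0.025,0,0.006,0,0,0],[0.0126,0,0.004,0,0,0],[0.005,0,0,0,0,0],[0,0,0,0,0,0]]]}}

```text
time_s: 13.32
ee_pos: [0.6792, 0.1862, 0.1344]
eef_rot: [3.139, 1.099, 0.08]
force: [-0.0, -0.2, -0.7]
grip_width: 0.0487
```

```bash
python3 - <<'E'
from h import *
from station import camera
plan(tcp_for(.105,0,.006),Rg); print(plate_now())
C=cams(); cv2.imwrite("pics/s7.png",cv2.resize(C["side"]["pixels"][100:220,260:380,::-1],None,fx=6,fy=5,interpolation=cv2.INTER_CUBIC))
w=camera("wrist"); cv2.imwrite("pics/w7.png",w["pixels"][240:480,150:490,::-1])
E
```

```text
now [0.6792 0.1862 0.1344] F [-0.04 -0.16 -0.71] w 0.0487 t 13.32 q [ 0.244  0.472  1.528 -0.118  0.679  1.807]
shift tool(mm) [25.1 -1.   2.2] rotvec tool deg [ 0.07 -0.02 -0.05]
shift in target frame(mm) [25.1 -1.   2.2]
[107.22420267  -1.01194175  31.12905883]
```

View pics/s7.png

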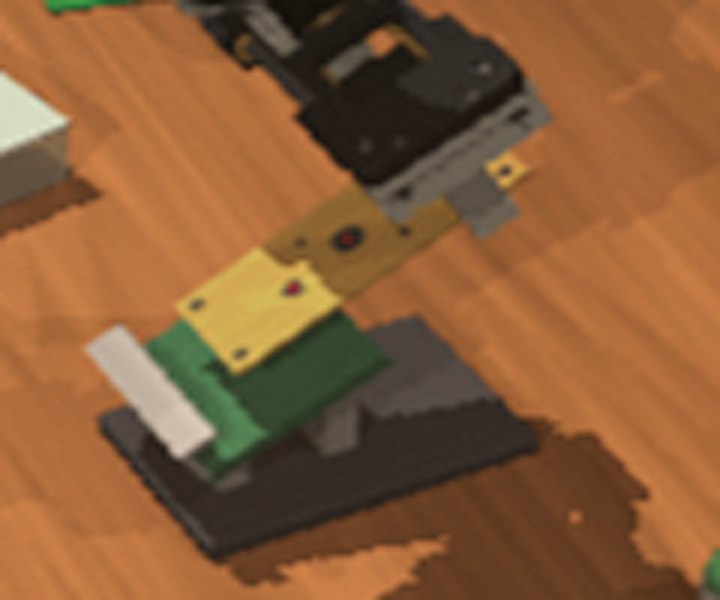

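View pics/w7.png

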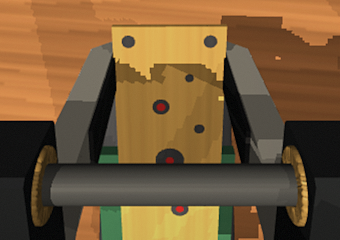

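The plate hovers above the face, with its foot corners at s7 (177,308) and (238,372). I'll check those against the kinematic prediction.

```bash
python3 - <<'E'
from h import *
import pickle
c=pickle.load(open("cal.pkl","rb"))["side"]
P=np.array([(.0372,.024,.0326),(.0372,-.026,.0326),(.014,.04,.02),(.014,-.04,.02),(.085,-.04,0)])@Rr.T+RO
uv=proj(c,P); print(np.c_[(uv[:,0]-260+.5)*6-.5,(uv[:,1]-100+.5)*5-.5].round())
E
```

```text
[[173. 301.]
 [233. 370.]
 [122. 325.]
 [216. 435.]
 [387. 358.]]
```

{"name": "step_arm", "arguments": {"motion": [[[0.01,-0.001,0,0,0,0],[0.008,0,0.001,0,0,0],[0.004,0,0,0,0,0],[0.002,0,0,0,0,0],[0,0,0,0,0,0]]]}}

```text
time_s: 14.1
ee_pos: [0.6889, 0.1879, 0.1121]
eef_rot: [3.139, 1.1, 0.08]
force: [0.3, 0.6, -2.0]
grip_width: 0.0486
```

```bash
python3 - <<'E'
from h import *
from station import camera
plan(tcp_for(.075,0,.006),Rg); print(plate_now())
C=cams(); cv2.imwrite("pics/s8.png",cv2.resize(C["side"]["pixels"][100:220,260:380,::-1],None,fx=6,fy=5,interpolation=cv2.INTER_CUBIC))
E
```

```text
now [0.6889 0.1879 0.1121] F [ 0.26  0.56 -1.99] w 0.0486 t 14.1 q [ 0.243  0.519  1.514 -0.123  0.646  1.811]
shift tool(mm) [ 0.8 -0.1 30.8] rotvec tool deg [ 0.07  0.   -0.05]
shift in target frame(mm) [ 0.8 -0.1 30.8]
[105.82716958  -0.13137049   6.84196141]
```

View pics/s8.png

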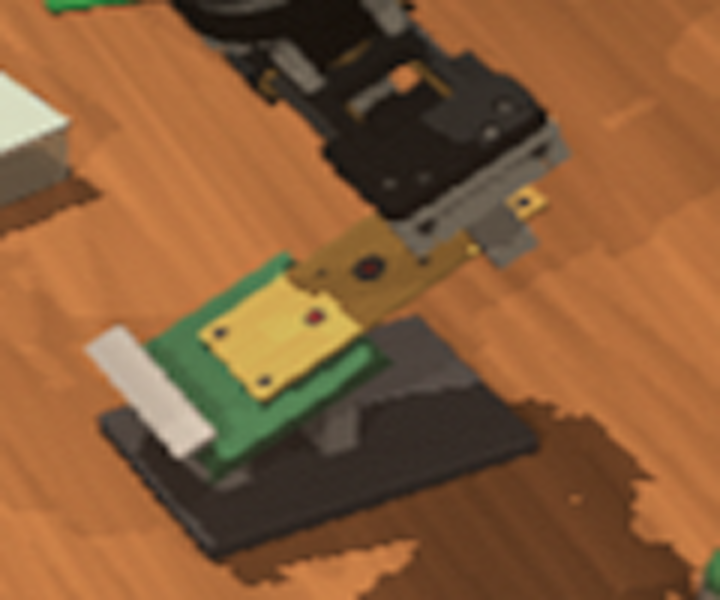

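{"name": "step_arm", "arguments": {"motion": [[[0.0015,0,0,0,0,0],[0.0015,0,0,0,0,0],[0,0,0,0,0,0]]]}}

```text
time_s: 14.58
ee_pos: [0.6902, 0.188, 0.1093]
eef_rot: [3.139, 1.1, 0.08]
force: [-0.1, -0.4, -1.8]
grip_width: 0.0483
```

{"name": "step_arm", "arguments": {"motion": [[[0.001,0,0,0,0,0],[0,0,0,0,0,0]]]}}

```text
time_s: 14.82
ee_pos: [0.6907, 0.188, 0.1086]
eef_rot: [3.139, 1.1, 0.08]
force: [-1.3, -0.2, -0.9]
grip_width: 0.0484
```

{"name": "step_arm", "arguments": {"motion": [[[-0.001,0,0.002,0,0,0],[0,0,0.006,0,0,0],[0,0,0.008,0,0,0],[0,0,0.006,0,0,0],[0,0,0.004,0,0,0],[0,0,0.002,0,0,0],[0,0,0,0,0,0]]]}}

```text
time_s: 15.7
ee_pos: [0.6653, 0.1859, 0.0968]
eef_rot: [3.139, 1.1, 0.08]
force: [-1.0, 0.7, -1.4]
grip_width: 0.0486
```

```bash
python3 - <<'E'
from h import *
from station import camera
plan(tcp_for(.070,0,.0015),Rg); print(plate_now())
C=cams(); cv2.imwrite("pics/s9.png",cv2.resize(C["side"]["pixels"][100:220,260:380,::-1],None,fx=6,fy=5,interpolation=cv2.INTER_CUBIC))
cv2.imwrite("pics/t9.png",cv2.resize(C["top"]["pixels"][160:300,180:320,::-1],None,fx=4,fy=4,interpolation=cv2.INTER_CUBIC))
E
```

```text
now [0.6653 0.1859 0.0968] F [-0.97  0.75 -1.42] w 0.0486 t 15.7 q [ 0.25   0.493  1.595 -0.138  0.592  1.834]
shift tool(mm) [ 2.4 -0.1  7.8] rotvec tool deg [ 0.07  0.   -0.05]
shift in target frame(mm) [ 2.4 -0.1  7.8]
[77.79931891 -0.13623524  3.93041049]
```

View pics/s9.png

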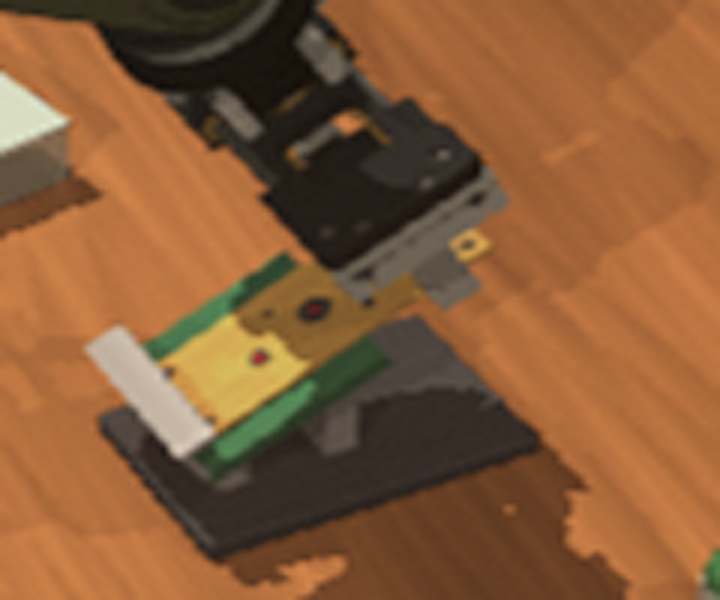

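View pics/t9.png

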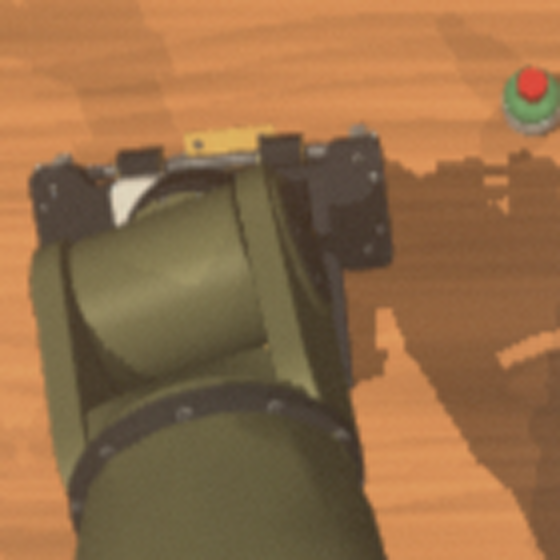

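The foot is under the lip and the plate is centred between the green strips. Advancing slowly and watching the force.

{"name": "step_arm", "arguments": {"motion": [[[0,0,0.002,0,0,0],[0,0,0.002,0,0,0],[0,0,0.001,0,0,0],[0,0,0,0,0,0]]]}}

```text
time_s: 16.3
ee_pos: [0.6609, 0.1855, 0.0945]
eef_rot: [3.139, 1.1, 0.08]
force: [-1.2, 0.4, -1.1]
grip_width: 0.0484
```

{"name": "step_arm", "arguments": {"motion": [[[0,0,0.001,0,0,0],[0,0,0,0,0,0]]]}}

```text
time_s: 16.55
ee_pos: [0.66, 0.1855, 0.094]
eef_rot: [3.139, 1.1, 0.08]
force: [-0.4, -0.6, -1.1]
grip_width: 0.0486
```

{"name": "step_arm", "arguments": {"motion": [[[0,0,0.0007,0,0,0],[0,0,0,0,0,0]]]}}

```text
time_s: 16.8
ee_pos: [0.6595, 0.1854, 0.0938]
eef_rot: [3.139, 1.099, 0.08]
force: [-0.1, -0.3, -1.1]
grip_width: 0.0481
```

{"name": "step_arm", "arguments": {"motion": [[[0,0,0.0005,0,0,0],[0,0,0,0,0,0]]]}}

```text
time_s: 17.05
ee_pos: [0.6594, 0.1854, 0.094]
eef_rot: [3.139, 1.098, 0.08]
force: [3.6, 0.5, 0.6]
grip_width: 0.0483
```

{"name": "step_arm", "arguments": {"motion": [[[0,0,0.0005,0,0,0],[0,0,0,0,0,0]]]}}

```text
time_s: 17.3
ee_pos: [0.6593, 0.1855, 0.0942]
eef_rot: [3.139, 1.097, 0.081]
force: [4.8, 0.6, 1.0]
grip_width: 0.0484
```

{"name": "step_arm", "arguments": {"motion": [[[0,0,0.0005,0,0,0],[0,0,0,0,0,0]]]}}

```text
time_s: 17.55
ee_pos: [0.6592, 0.1855, 0.0943]
eef_rot: [3.14, 1.096, 0.081]
force: [6.9, -0.1, 2.5]
grip_width: 0.0486
```

Firm contact of about 8 N along the slope. Checking the pose, then settling it onto the face.

{"name": "step_arm", "arguments": {"motion": [[[0.0005,0,0,0,0,0],[0.0005,0,0,0,0,0],[0,0,0,0,0,0]]]}}

```text
time_s: 17.92
ee_pos: [0.6596, 0.1855, 0.0934]
eef_rot: [3.14, 1.096, 0.081]
force: [6.2, -0.1, 2.9]
grip_width: 0.0485
```

```bash
python3 - <<'E'
from h import *
from station import camera
plan(tcp_for(.070,0,.0015),Rg); print(plate_now()); o,p,_=obs(); print("F in rest axes",Rr.T@o["force"])
C=cams(); cv2.imwrite("pics/s10.png",cv2.resize(C["side"]["pixels"][100:220,260:380,::-1],None,fx=6,fy=5,interpolation=cv2.INTER_CUBIC))
w=camera("wrist"); cv2.imwrite("pics/w10.png",w["pixels"][:,:,::-1])
E
```

```text
now [0.6596 0.1855 0.0934] F [ 6.19 -0.06  2.85] w 0.0485 t 17.93 q [ 0.251  0.486  1.616 -0.143  0.575  1.841]
shift tool(mm) [ 2.  -0.1  1.2] rotvec tool deg [ 0.06 -0.19 -0.03]
shift in target frame(mm) [ 2.  -0.1  1.2]
[71.1433919  -0.10317045  3.35661873]
F in rest axes [ 6.79020328 -0.57196373 -0.260947  ]
```

View pics/s10.png

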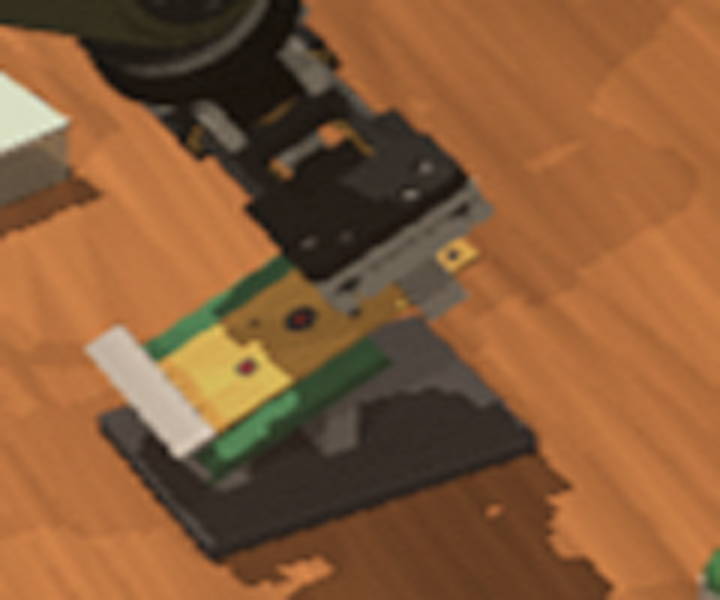

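View pics/w10.png

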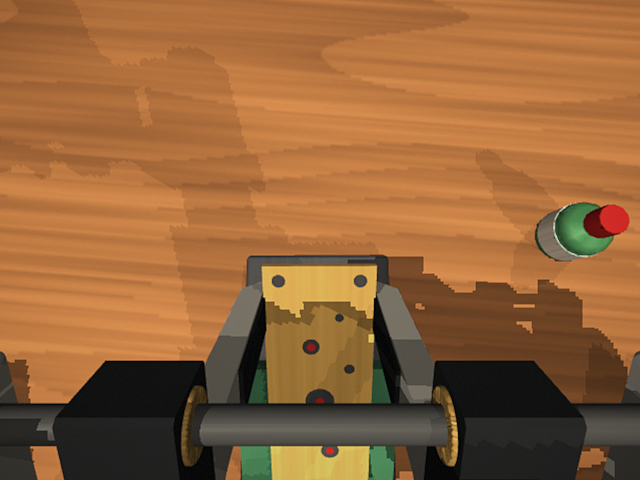

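{"name": "step_arm", "arguments": {"motion": [[[0.0005,0,0,0,0,0],[0.0005,0,0,0,0,0],[0,0,0,0,0,0]]]}}

```text
time_s: 18.45
ee_pos: [0.6601, 0.1855, 0.0925]
eef_rot: [3.14, 1.096, 0.081]
force: [8.1, -0.6, 1.9]
grip_width: 0.0486
```

```bash
python3 - <<'E'
from h import *
print(plate_now()); o,p,_=obs(); print("F in rest axes",Rr.T@o["force"])
E
```

```text
[71.13081105 -0.13118744  2.36438311]
F in rest axes [ 8.00324303 -1.21162228 -1.92600078]
```

{"name": "step_arm", "arguments": {"motion": [[[0.0005,0,0,0,0,0],[0.0004,0,0,0,0,0],[0,0,0,0,0,0]]]}}

```text
time_s: 18.82
ee_pos: [0.6604, 0.1856, 0.0919]
eef_rot: [3.14, 1.096, 0.081]
force: [4.2, -0.2, 5.7]
grip_width: 0.0484
```

```bash
python3 - <<'E'
from h import *
print(plate_now()); o,p,_=obs(); print("F in rest axes",Rr.T@o["force"])
E
```

```text
[71.17923524 -0.11102209  1.69503197]
F in rest axes [ 6.34300392 -0.58393728  3.17520492]
```

The plate is seated: about 7 N on the ledge, about 5 N on the face, and the modelled centre is at x 71, z 1.7 mm. Releasing.

{"name": "step_arm", "arguments": {"motion": [[[0,0,0,0,0,0],[0,0,0,0,0,0],[0,0,0,0,0,0],[0,0,0,0,0,0]]], "fingers": 0.072}}

```text
time_s: 19.32
ee_pos: [0.6592, 0.1854, 0.0902]
eef_rot: [3.138, 1.1, 0.08]
force: [-0.1, 0.2, -0.4]
grip_width: 0.0718
```

```bash
python3 - <<'E'
from h import *
from station import camera
o,p,_=obs(); print(o["force"],o["grip_width"])
w=camera("wrist"); cv2.imwrite("pics/w11.png",w["pixels"][:,:,::-1])
E
```

```text
[-0.05721268  0.2321643  -0.39712871] 0.07176565498408326
```

View pics/w11.png

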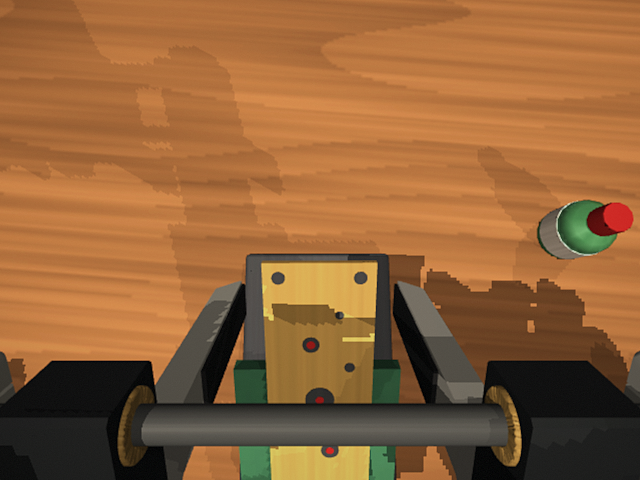

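The fingers are open and clear on both sides (plate columns 262–380), and the plate hasn't moved. Retracting along the tool axis.

{"name": "step_arm", "arguments": {"motion": [[[-0.01,0,0,0,0,0],[-0.03,0,0,0,0,0],[-0.05,0,0,0,0,0],[-0.05,0,0,0,0,0],[-0.04,0,0,0,0,0],[0,0.05,0.02,0,0,0],[0,0.06,0.01,0,0,0],[0,0.06,0,0,0,0],[0,0.06,0,0,0,0],[0,0.04,0,0,0,0],[0,0,0,0,0,0]]]}}

```text
time_s: 20.75
ee_pos: [0.5733, -0.0947, 0.238]
eef_rot: [3.138, 1.099, 0.076]
force: [-0.5, 0.5, -0.9]
grip_width: 0.0719
```

```bash
python3 - <<'E'
from h import *
o,p,_=obs(); print(p,o["force"],o["time_s"])
C=cams(); cv2.imwrite("pics/s12.png",cv2.resize(C["side"]["pixels"][130:220,260:370,::-1],None,fx=7,fy=6.5,interpolation=cv2.INTER_CUBIC))
cv2.imwrite("pics/t12.png",C["top"]["pixels"][:,:,::-1])
cv2.imwrite("pics/t12c.png",cv2.resize(C["top"]["pixels"][180:270,200:290,::-1],None,fx=6.5,fy=6.5,interpolation=cv2.INTER_CUBIC))
E
```

```text
[ 0.57329735 -0.09468897  0.23797308] [-0.48640167  0.52573901 -0.90466652] 20.75
```

View pics/s12.png

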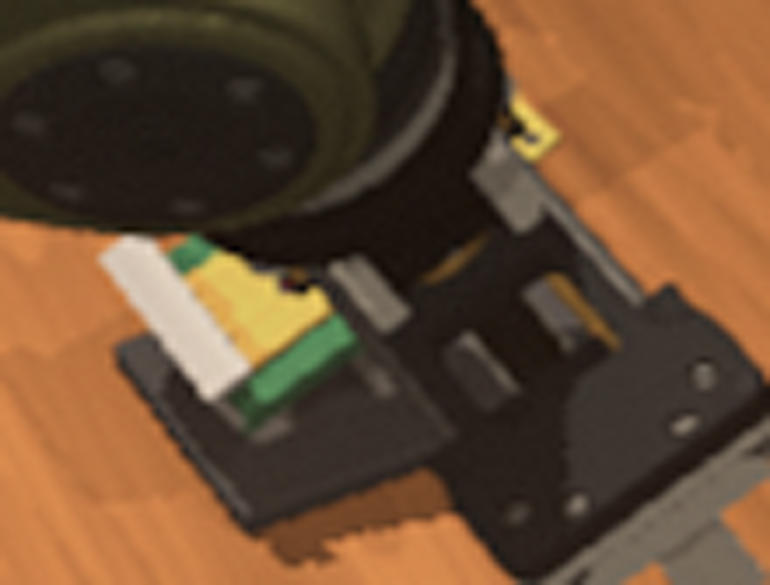

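View pics/t12.png

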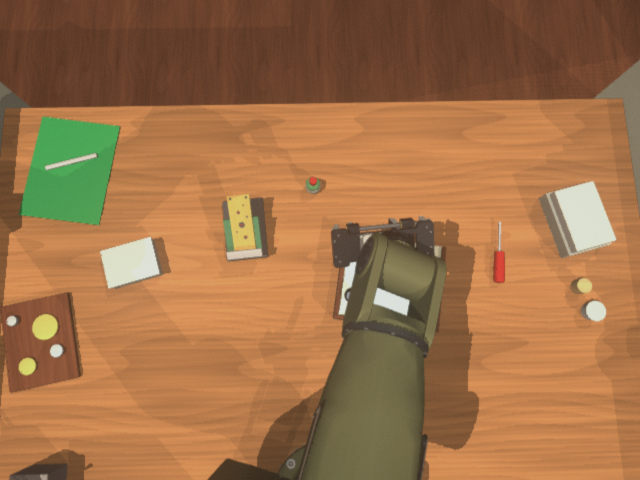

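View pics/t12c.png

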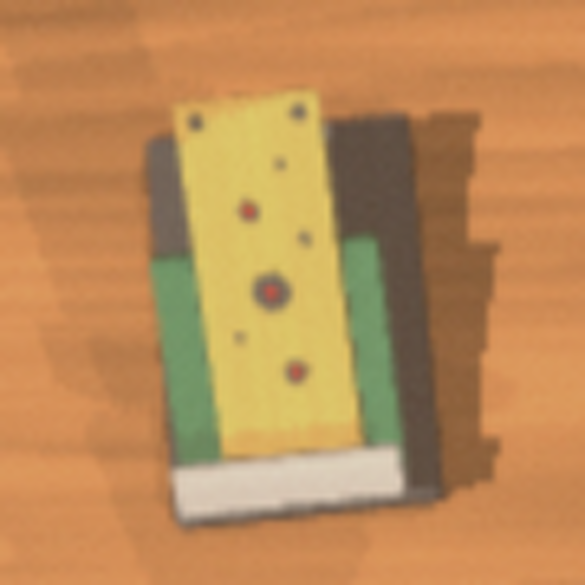

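The plate lies on the rest with its foot under the lip, and the bystanders haven't moved. Its top corners are at (175,105) and (318,92). I'll check those against the seated pose.

```bash
python3 - <<'E'
from h import *
import pickle
c=pickle.load(open("cal.pkl","rb"))["top"]
m=crop([(175,105),(318,92),(220,455),(362,444)],6.5,6.5,200,180)
f=lambda p:(proj(c,(np.array([(p[0]+.07,p[1],0)]*3)+np.array([[0,0,.003]]*3)+np.array([(0,.025*1-0*p[2],0),(0,-.025,0),(0,0,0)])@R.from_euler("z",p[2]).as_matrix().T)@Rr.T+RO))
def pts(p):
    L=np.array([(.07,.025,.003),(.07,-.025,.003)]); return (L@R.from_euler("z",p[2]).as_matrix().T+[p[0],p[1],0])@Rr.T+RO
r=least_squares(lambda p:(proj(c,pts(p))-m[:2]).ravel(),[.07,0,0]); print(r.x,np.degrees(r.x[2]),r.fun)
# mid-axis check from foot-end visible points
top=m[:2].mean(0); bot=m[2:].mean(0); print("axis px",top,bot)
q=proj(c,np.array([(.14,0,.003),(.018,0,.003)])@Rr.T+RO); print(q)
E
```

```text
[ 0.06946595 -0.00073823 -0.00790662] -0.4530161079185552 [-0.09949751  0.01320639  0.09991211 -0.01199636]
axis px [237.5        194.73076923] [244.34615385 248.73076923]
[[236.90418592 194.55415349]
 [243.8537883  246.07679389]]
```

```bash
python3 - <<'E'
from station import ticket,get_obs
print(get_obs()["joint_vel"].round(3)); print(ticket.hand_in())
E
```

```text
[ 0.028 -0.002  0.004 -0.003 -0.001  0.002]
the job is handed in; nothing more can be done
None
```

The plate is on the easel's sloped rest, seated against the ledge and released, and the job is handed in; the last clock reading before that was about 20.8 s of the 61 s allowed.

- **Slide:** I moved the plate with closed fingertips at readings of about 5–10 N. The final overhang was about 47 mm past the board's open edge, and the plate stayed level.
- **Pick-up:** I gripped the overhanging end by its long edges at 50 N. The wrist view showed no slip after lifting or after the 27° tilt.
- **Seating:** I slid the foot under the lip until it pressed on the ledge at about 8–9 N, eased the plate onto the face, let go and drew back.

Last checks:
- **Plate position:** a fit to the plate's top corners in the top view put its centre at x 69.5 mm and y -0.7 mm on the rest, about 0.5° off straight. Its height and flatness were only judged by eye in that picture. By the arm's own position, taken just before release, its centre was at x 71.2 mm and z 1.7 mm, so the two x readings differ by less than 2 mm.
- **Bystanders:** the oil bottle, screwdriver and the white-lidded boxes were unmoved in the final top view. The loupe was mostly hidden behind the arm in that picture; it was last seen clearly, unmoved, just before the pick-up.
- **Robot:** it was standing clear with no contact force. The gripper hid most of the plate in the last side view, so the final position rests on the top view alone.

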